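# Clear the viewing pad, nest the parts cups, stow the knob

## Robot

A 6-joint arm with a two-finger parallel gripper is mounted at the origin on the work surface. World frame = base frame: x ahead of the robot, y to its left, z up, the work surface at z = 0. Lengths are in m, angles in rad, forces in N, time in s.
With the tool pointing down it reaches from about 0.35 to 0.975 m from the base axis. Payload 4.9 kg.
Tool frame: the origin (TCP) lies midway between the tips of the shut fingers; the grasp point (between the pads) lies 19 mm behind it (ctrl.hold_point_z is the distance from the TCP to the grasp point, in m); z points along the fingers, y is the line along which they close (so a half turn about z gives the same grasp; the last joint's range is limited). The gripper opens to 85 mm and grips with 20 to 120 N. Pads are 22 mm wide; open, the fingers measure 114 mm over their backs; the gripper's body (76 mm by 85 mm) begins 54 mm behind the grasp point. The pads swing forward as they close: fully open they stand 13 mm farther back than shut.
Start: joints at [-1.332, 0.053, 1.613, -0, 1.476, -0.119], TCP at [0.219, -0.585, 0.231] pointing down, gripper open.
Joint ranges: [-3.01, 3.01], [-1.01, 2.22], [0.06, 2.58], [-1.02, 4.17], [0.09, 2.62], [-3.14, 3.14]. Speed limits (rad/s): [2.57, 2.57, 3.14, 3.14, 3.14, 3.14].

## Interface

Orientations are given as a rotation vector (axis times angle).
In Python, from station import status, viewer, finish_job, ctrl gives the robot as it stands.
- The arm moves only by the shell command python3 -m jog 'ROWS' [FORCE]. ROWS is JSON, a list of rows, each a list of 7 numbers: the turn, a rotation vector about the tool's x, y, z each as a share of 5 degrees, from -1 to 1, then the shift along the tool's x, y, z each as a share of 30 mm, from -1 to 1, then the opening, from -1 (shut) to 1 (fully open). A call has 1 to 5 rows; each row shifts and turns the commanded pose from where the row before left it, along the tool's axes as they then stand; what a row does not reach is not made up. A row lasts 1/8 s, in which the tool goes at most 62.5 mm and 10.7 degrees, less where a joint would pass 70% of its speed; a pose out of reach is approached as far as the arm can. A call with a number of a shift or a turn outside -1 to 1 is refused whole. A call with a gripper value outside its range is refused whole. The fingers move at their own pace and stop on an object; FORCE is the grip in N (left out, the last holds). Time passes only in rows, so rows that do not move let the fingers close. It gives the time, the measured TCP pose, the force, the opening and the grip force at its end, in the units of the state.
- status.get_obs(): the state, without advancing time (a new reading comes with each control period).
- viewer.get_image(name): name is "side" or "top" or "wrist"; returns a dict with "img" (400x640x3 uint8, red, green, blue), "fovy" (degrees; the focal length in pixels is half the picture's height over the tangent of half this angle, whatever the lens; pixels are square), "cx", "cy" (the principal point, pixels), "distortion" ([k1, k2, p1, p2, k3] as OpenCV has them; the pictures are not rectified), "rvec" (rotation vector, rad) and "tvec" (3), from world to camera coordinates, as OpenCV has them. Camera axes: x right, y down, z forward; pixel columns grow to the right and rows downward; lengths in m; the calibration is good to about 2 mm. A picture is of the moment at which its call begins. There is no depth.
- finish_job(): hands the job in; it is judged then, once.
The state is a dict: "t": time; "q": joint angles; "dq": joint speeds; "effort": joint torques, N m; "tool_pos": TCP position; "tool_rot": TCP orientation; "contact_force": force on the tool from outside, world axes, zero at the start; "wrist_torque": the same for the moment, N m; "opening": finger opening in m; "grip_force": force on a finger pad.
Only numpy, scipy, OpenCV 4.12 (cv2) and the standard library are available. Lean on these libraries where they do the work, as an engineer would, in place of code of your own. Each camera call takes 0.05 s, during which the arm holds its last target. There are 200 camera calls.

## Task

Clear up under the magnifier for the next instrument: first swing the magnifier away from over the round rubber pad until its lens is centred over the black-capped parking post, then nest all the steel parts cups, upright and fully seated, into a single stack in the middle of the pad, then put the loose knurled aluminium knob in the top cup so that it does not get lost. Last, set the lamp's dimmer lever to the half mark, standing straight up; leave the tachometer where it is.

Things in the scene. Friction and masses are not known exactly. Their poses are not given: they have to be found in the camera images.
- cup1: one of 4 to 6 identical open steel stacking cups, 48 mm tall, about 90 g (None if absent in this run, or while held), standing upright at the start. Tapered foot, 38 mm across at the bottom and 48 mm at 24 mm up; there a step out to a straight collar up to the rim at 48 mm, 58 mm across outside, 51 mm inside. Origin at the centre of the underside, z axis up through the mouth
- cup2: another cup like cup1 (None if absent or held). A cup let down into another sinks until its step rests on the lower one's rim, so each nested cup stands 24 mm higher than the one below; the tapered foot finds its way in when within about 5 mm of the axis
- cup3: another cup like cup1, nesting as told under cup2 (None if absent or held)
- cup4: another cup like cup1, nesting as told under cup2 (None if absent or held)
- cup5: another cup like cup1, nesting as told under cup2 (None if absent or held)
- cup6: another cup like cup1, nesting as told under cup2 (None if absent or held)
- pad: round black rubber pad with a thin grey circle, 110 mm across, 3 mm thick, fixed on the bench; at the start the magnifier's lens hangs over it at about 0.15 m. Origin at the centre of its underside (the top is 3 mm above the origin), z up
- lens (a point): centre of the magnifier's lens, a glass in a black ring 124 mm across and 18 mm thick, its underside at z = 0.146. It is carried 200 mm from an upright hinge by a level white arm
- lens_grip (a point): the handle to move the magnifier by: an upright round aluminium peg 16 mm across on the outer edge of the lens ring, 254 mm from the hinge axis; it stands 46 mm above the ring, from z = 0.164 to z = 0.210. This point is on its axis at z = 0.196, 14 mm below its top. It can be gripped from above and turns freely with the arm
- mag_hinge (a point): point on the magnifier's upright hinge axis, at the top of the white enamel stand (column 32 mm across, on a foot 136 mm across; the arm's hub on it is 42 mm across and its top is at z = 0.18). The arm turns about this vertical line
- magnifier (a joint): angle of the magnifier arm about its upright hinge, rad, growing anticlockwise seen from above; stops at -0.5 and 2.2, stiff by friction (0.15 N m), stays where it is left. Starts at 1.55 to 1.8 (over the pad); over the parking post it reads between -0.17 and 0.17, differing from run to run: go by the positions of lens and post
- park_top (a point): centre of the top of the parking post, a fixed thin steel post with a black rubber cap 28 mm across, z = 0.135, just below the height of the lens and about 200 mm from the magnifier's hinge
- dimmer (a joint): angle of the lamp's dimmer lever, rad: 0 leans 0.7 rad (40 degrees) from upright to the low side, 0.7 is straight up at the half mark, 1.4 leans as far to the other side. Light friction, stays where it is left. Starts between 0 and 0.25
- dimmer_ball (a point): centre of the black ball, 26 mm across, at the end of the dimmer lever, 75 mm from its hinge; the lever is a steel rod 10 mm thick. The ball can be pinched from above
- dimmer_hinge (a point): centre of the dimmer lever's level hinge, 22 mm above the bench, on a grey box 85 x 55 x 25 mm with a black quadrant (46 mm radius, with white ticks, the longest at half, straight up) beside the lever. Its x axis points the way the ball moves over the top as the angle grows; its y axis lies along the hinge, towards the quadrant
- knob: knurled aluminium instrument knob, a plain short cylinder 30 mm across and 22 mm tall, about 30 g, lying flat on the bench at the start (the dial hub nearby is flanged and flatter, 36 mm across, and is not it). Origin at the centre of its underside. None while held
- tacho: glass-faced tachometer, black, 86 mm across, 80 mm tall, standing face up at the back; to be left alone. Origin at the centre of its underside
Mind the look-alikes: they are no part of the job. Leave any yellow look-alike of the cup2 alone.

How it is judged:
On the way, in this order (a step that is already met when the one before it is completed fails the run):
1. the magnifier's lens is over the parking post (horizontal distance between lens and park_top below 0.022 m), for 0.3 s.
2. all the cups stand nested upright in one stack in the middle of the pad (horizontal distance between each of cup1, cup2, cup3, cup4, cup5, cup6 and pad below 0.02 m and angle between each of cup1, cup2, cup3, cup4, cup5, cup6's own z axis and vertical below 0.12 rad and height (world z) of each of cup1, cup2, cup3, cup4, cup5, cup6 below 0.13 m and linear speed of each of cup1, cup2, cup3, cup4, cup5, cup6 below 0.03 m/s), for 0.3 s.
3. the knurled knob lies in the top cup (horizontal distance between knob and pad below 0.035 m and linear speed of knob below 0.03 m/s and z of knob in the frame of cup1 above 0.0015 m and z of knob in the frame of cup2 above 0.0015 m and z of knob in the frame of cup3 above 0.0015 m and z of knob in the frame of cup4 above 0.0015 m and z of knob in the frame of cup5 above 0.0015 m and z of knob in the frame of cup6 above 0.0015 m), for 0.3 s.
4. the dimmer lever stands straight up (value of joint dimmer between 0.6 and 0.8 rad), for 0.2 s.
At the end, for the whole second after the job is handed in: lens centre within 22 mm of the parking post's axis, seen from above; each cup within 20 mm of the pad's centre, tilted under 0.12 rad, undersides below 130 mm; the knob in the top cup (within 35 mm of the pad's axis, above all cups' undersides); all at rest; dimmer 0.6 to 0.8 rad (0.7 is upright) (all of step 2 and all of step 3 and all of step 4 and horizontal distance between lens and park_top below 0.022 m and velocity of joint dimmer below 0.1 rad/s); the robot touches nothing.
It fails at once if the tachometer is pushed more than 20 mm (distance of tacho from where it was at the start of the episode above 0.02 m).
Of cup1, cup2, cup3, cup4, cup5, cup6 only 4 to 6 are there at a start; the rules pass over those that are not, and their reading is None.
At some moment in a run one of knob may be knocked a few centimetres aside while the robot is not near it.
It also fails if it takes over 210 s, if anything falls off the work surface, if the arm or the gripper's body presses on something with over 40 N, if the wrist force passes 120 N, or if a joint passes its speed limit or range.

## Working session

There is one attempt and no reset: what is moved stays moved. The work goes in short steps, Python scripts to look and compute and a shell command to move; the robot and the scene stay as the last step left them, time stands still between calls to the robot, and variables do not carry over. Pictures are saved under pics/ and viewed, at most 14 in all, crops included, and the job is handed in when it is done.

```bash
ls; mkdir -p pics
cat > h.py <<'E'
import numpy as np, cv2
from station import status, viewer, ctrl
def snap(n,f=None):
    d=viewer.get_image(n)
    if f: cv2.imwrite('pics/'+f,cv2.cvtColor(d['img'],cv2.COLOR_RGB2BGR))
    h=d['img'].shape[0]; fl=h/2/np.tan(np.radians(d['fovy'])/2)
    d['K']=np.array([[fl,0,d['cx']],[0,fl,d['cy']],[0,0,1.]]); d['D']=np.array(d['distortion'],float)
    d['R']=cv2.Rodrigues(np.array(d['rvec'],float))[0]; d['t']=np.array(d['tvec'],float)
    d['C']=-d['R'].T@d['t']; return d
def ray(d,u,v):
    p=cv2.undistortPoints(np.array([[[u,v]]],float),d['K'],d['D'])[0,0]
    r=d['R'].T@np.array([p[0],p[1],1]); return r/np.linalg.norm(r)
def onz(d,u,v,z):
    r=ray(d,u,v); return d['C']+r*(z-d['C'][2])/r[2]
def tri(d1,p1,d2,p2):
    A=np.zeros((3,3));b=np.zeros(3)
    for d,p in((d1,p1),(d2,p2)):
        r=ray(d,*p);M=np.eye(3)-np.outer(r,r);A+=M;b+=M@d['C']
    return np.linalg.solve(A,b)
def proj(d,P): return cv2.projectPoints(np.array(P,float).reshape(-1,3),np.array(d['rvec'],float),d['t'],d['K'],d['D'])[0][:,0]
def load(n,f):
    import pickle; return pickle.load(open(f,'rb'))
def delta(P,yaw=None):
    """rows units (30mm / 5deg) from current pose to TCP target P, tool frame"""
    s=status.get_obs();R=cv2.Rodrigues(np.array(s['tool_rot'],float))[0]
    dl=R.T@(np.array(P)-s['tool_pos'])/0.03
    return dl
E
cat > a.py <<'E'
from h import *
import pickle
ds={n:snap(n,n+'0.png') for n in('side','top','wrist')}
pickle.dump(ds,open('d0.pkl','wb'))
s=status.get_obs();print(s['tool_pos'],s['tool_rot'],s['opening'],ctrl.hold_point_z)
for n,d in ds.items():print(n,d['C'],d['fovy'])
print(cv2.Rodrigues(np.array(s['tool_rot'],float))[0].round(3))
E
python3 a.py
```

```text
pics
[ 0.21875265 -0.58494683  0.23034085] [-3.08988553e+00 -5.58747190e-01  1.63423488e-04] 0.08509903830731885 0.0187
side [ 0.56814969 -0.86857925  0.74214152] 55.6750302602065
top [0.45430842 0.02521205 1.62423806] 45.290392170551776
wrist [ 0.29097068 -0.5590852   0.37295132] 59.79950176866959
[[ 0.937  0.35  -0.   ]
 [ 0.35  -0.937  0.002]
 [ 0.    -0.002 -1.   ]]
```

View pics/top0.png

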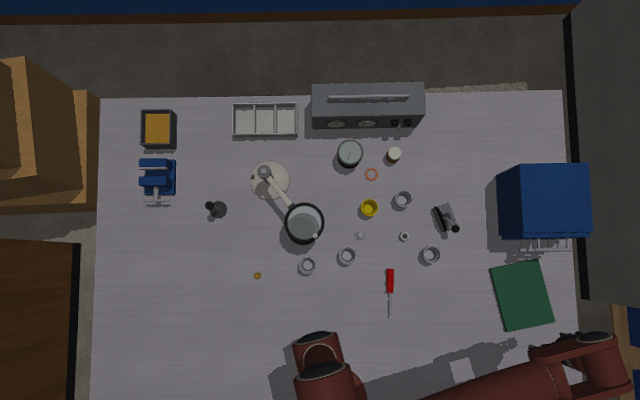

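View pics/side0.png

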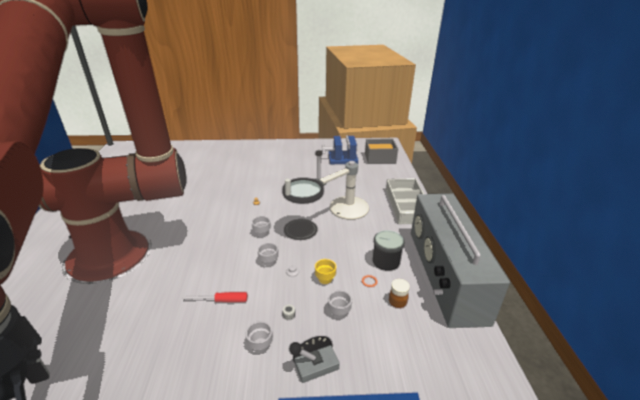

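The top view shows four steel cups at about (307,266), (347,256), (431,255) and (402,200). The yellow look-alike is at (369,208), and the lens is at (304,223) with its peg at (315,236). The post cap is at (210,206), the tachometer at (350,153) and the dimmer ball at (456,229). The knob could be (404,236) or (360,236), and an orange nut at (257,275) and a brown bottle at (394,155) could also be mistaken for it. A close crop should settle this.

```bash
cat > b.py <<'E'
import cv2,numpy as np
t=cv2.imread('pics/top0.png');s=cv2.imread('pics/side0.png')
a=cv2.resize(t[140:290,240:470],None,fx=3.4,fy=3.4,interpolation=cv2.INTER_CUBIC)
b=cv2.resize(s[175:385,225:425],None,fx=2.8,fy=2.8,interpolation=cv2.INTER_CUBIC)
cv2.imwrite('pics/ct.png',a);cv2.imwrite('pics/cs.png',b)
E
python3 b.py
```

```text
(no output)
```

View pics/ct.png

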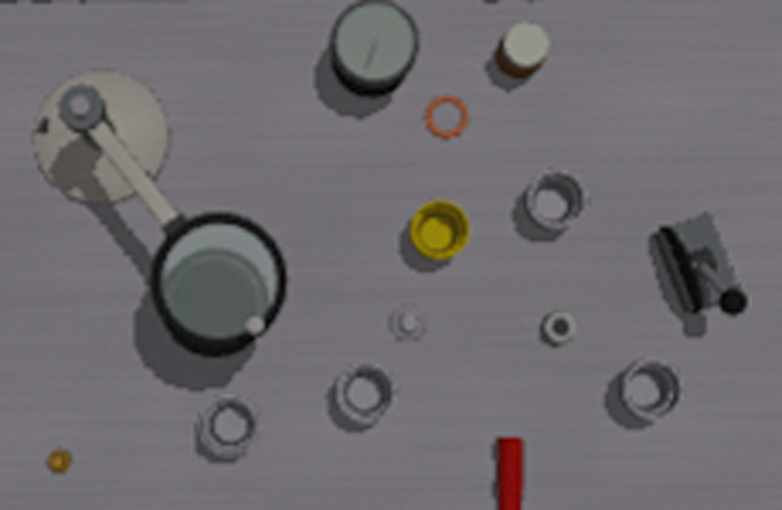

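View pics/cs.png

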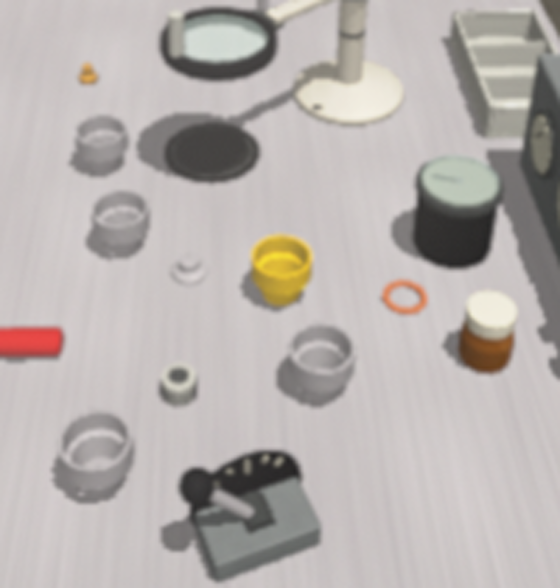

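```bash
cat > c.py <<'E'
from h import *
import pickle
ds=pickle.load(open('d0.pkl','rb'));T=ds['top'];S=ds['side']
ct=lambda x,y:((x+.5)/3.4+240-.5,(y+.5)/3.4+140-.5); cs=lambda x,y:((x+.5)/2.8+225-.5,(y+.5)/2.8+175-.5)
for n,z,p,q in[('A',.048,(226,428),(101,133)),('B',.048,(362,395),(121,208)),('C',.048,(651,390),(97,440)),('D',.048,(555,199),(320,350)),
  ('yellow',.048,(440,229),(282,254)),('knob',.022,(558,328),(179,374)),('hub',.012,(408,323),(188,266)),('lens',.164,(221,281),(219,42)),('pegtop',.21,(256,324),(176,16)),
  ('hingetop',.18,(81,104),None),('ball',.08,(733,300),(198,486)),('pad',.003,None,(212,151)),('tacho',.08,(375,42),(457,187)),]:
    a=onz(T,*ct(*p),z)[:2].round(4) if p else None;b=onz(S,*cs(*q),z)[:2].round(4) if q else None
    print(n,a,b,tri(T,ct(*p),S,cs(*q)).round(4) if p and q else '')
print('post',onz(T,209.5,205.5,.135),onz(S,319.5,153,.135),tri(T,(209.5,205.5),S,(319.5,153)))
# pad by mask on side view
g=cv2.cvtColor(S['img'],cv2.COLOR_RGB2GRAY);print(g[229,300],g[229,270:335:4])
m=(g<60).astype(np.uint8);c,_=cv2.findContours(m[215:245,270:335],0,1)
c=max(c,key=cv2.contourArea);print(cv2.fitEllipse(c))
E
python3 c.py
```

```text
A [0.4315 0.0832] [0.4377 0.0703] [0.4335 0.0839 0.0377]
B [ 0.4612 -0.0479] [ 0.4678 -0.0556] [ 0.464  -0.0479  0.0412]
C [ 0.4625 -0.3241] [ 0.4676 -0.3292] [ 0.4646 -0.3251  0.0424]
D [ 0.6481 -0.2388] [ 0.6488 -0.2465] [ 0.6493 -0.24    0.0407]
yellow [ 0.6205 -0.1267] [ 0.6236 -0.1279] [ 0.6222 -0.1268  0.0468]
knob [ 0.5241 -0.2419] [ 0.5282 -0.2446] [ 0.5261 -0.2423  0.019 ]
hub [ 0.5315 -0.0964] [ 0.5336 -0.1026] [ 0.5326 -0.0967  0.0063]
lens [0.5643 0.082 ] [0.5684 0.0667] [0.5667 0.0824 0.1541]
pegtop [0.523  0.0502] [0.5263 0.0429] [0.5246 0.0504 0.2055]
hingetop [0.7245 0.2055] None 
ball [ 0.5457 -0.3969] [ 0.5471 -0.3961] [ 0.5464 -0.3967  0.0807]
pad None [0.5579 0.0918] 
tacho [ 0.7991 -0.0657] [ 0.7974 -0.075 ] [ 0.8003 -0.0661  0.0726]
post [0.62367243 0.38053152 0.135     ] [0.63088963 0.36257798 0.135     ] [0.62843019 0.38316996 0.12443106]
67 [189 154 123 122  73  67  68  68  68  68  68  84 174 201 199 199 196]Traceback (most recent call last):
  File "c.py", line 14, in <module>
    c=max(c,key=cv2.contourArea);print(cv2.fitEllipse(c))
ValueError: max() iterable argument is empty
```

There are four cups, since the pad has none on it. The knob is the tall cylinder at (404,236), and the flanged piece at (360,236) is the hub. I'll square the tool to the world axes, then go to the peg.

```bash
python3 -m jog '[[0,0,1,0,0,-0.5,1],[0,0,1,0,0,-0.5,1],[0,0,1,0,0,0,1],[0,0,1,0,0,0,1],[0,0,0.1,0,0,0,1]]' 20
for i in 1 2; do :; done
python3 -m jog '[[0,0,0,0.4,-1,0,1],[0,0,0,0.4,-1,0,1],[0,0,0,0.4,-1,0,1],[0,0,0,0.4,-1,0,1],[0,0,0,0.4,-1,0,1]]'
python3 -m jog '[[0,0,0,0.4,-1,0,1],[0,0,0,0.4,-1,0,1],[0,0,0,0.4,-1,0,1],[0,0,0,0.4,-1,0,1],[0,0,0,0.4,-1,0,1]]'
python3 -m jog '[[0,0,0,0.5,-1,0,1],[0,0,0,0.5,-1,0,1],[0,0,0,0.5,-1,0,1],[0,0,0,0.5,-1,0,1],[0,0,0,0.5,-1,0,1]]'
cat > w.py <<'E'
from h import *
import sys,pickle
d=snap('wrist',sys.argv[1]);pickle.dump(d,open('w.pkl','wb'))
s=status.get_obs();print(s['t'],np.round(s['tool_pos'],4),'C',d['C'].round(3));print(cv2.Rodrigues(np.array(s['tool_rot'],float))[0].round(3).tolist())
E
python3 w.py w1.png
```

```text
t: 0.78
tool_pos: [0.2188, -0.5852, 0.2608]
tool_rot: [-3.141, -0.001, 0.0]
contact_force: [0.4, -0.0, -0.1]
opening: 0.0859
grip_force: 0.0
t: 1.4
tool_pos: [0.2791, -0.4343, 0.261]
tool_rot: [-3.141, -0.002, 0.0]
contact_force: [0.2, -0.4, -0.3]
opening: 0.0854
grip_force: 0.0
t: 2.02
tool_pos: [0.3391, -0.2843, 0.2612]
tool_rot: [-3.141, -0.002, -0.0]
contact_force: [0.7, -0.5, 0.6]
opening: 0.0853
grip_force: 0.0
t: 2.65
tool_pos: [0.4141, -0.1343, 0.2612]
tool_rot: [3.142, 0.002, 0.0]
contact_force: [0.2, 0.7, 0.2]
opening: 0.0854
grip_force: 0.0
2.7 [ 0.4152 -0.1316  0.2612] C [ 0.491 -0.135  0.404]
[[1.0, 0.004, 0.001], [0.004, -1.0, 0.003], [0.001, -0.003, -1.0]]
```

```bash
python3 -m jog '[[0,0,0,0.2,-1,0,1],[0,0,0,0.2,-1,0,1],[0,0,0,0.2,-1,0,1],[0,0,0,0.2,-1,0,1],[0,0,0,0.2,-1,0,1]]' >/dev/null
python3 -m jog '[[0,0,0,0,-1,0,1],[0,0,0,0,0,0,1]]' >/dev/null
python3 w.py w2.png
```

```text
3.625 [0.4437 0.0448 0.2611] C [0.521 0.045 0.404]
[[1.0, 0.003, -0.0], [0.003, -1.0, -0.0], [-0.0, 0.0, -1.0]]
```

View pics/w2.png

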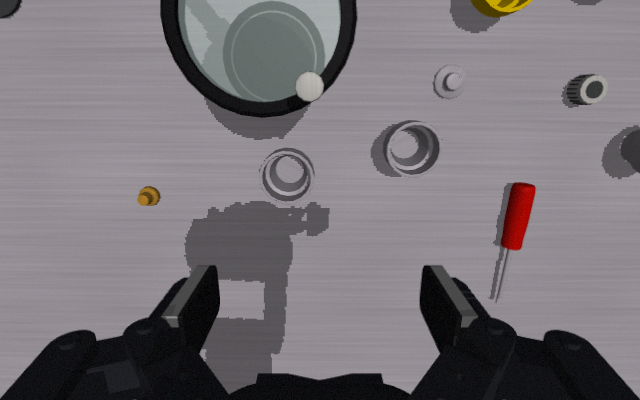

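The wrist view shows the peg top at (310,87), cup A's rim at (287,174) and cup B's rim at (411,149). The knurled knob is at (593,90) and the hub at (451,82). The pad's grey circle is visible through the glass around (273,52).

Run:
```python
from h import *
import pickle
d=pickle.load(open('w.pkl','rb'))
for n,u,v,z in[('peg',310,86,.21),('A',287,174,.048),('B',411.5,149,.048),('pad',273,52,.003),('knob',593,90,.022),('hub',451,82,.012)]:print(n,onz(d,u,v,z).round(4))
print(delta([.523,.05,.261]))
```

```text
peg [0.5239 0.0498 0.21  ]
A [0.4389 0.0782 0.048 ]
B [ 0.4656 -0.0501  0.048 ]
pad [0.5616 0.0942 0.003 ]
knob [ 0.5254 -0.2448  0.022 ]
hub [ 0.532  -0.0962  0.012 ]
[ 2.6428279  -0.16499566  0.00366117]
```

```bash
python3 -m jog '[[0,0,0,0.9,-0.17,0,1],[0,0,0,0.9,0,0,1],[0,0,0,0.87,0,0,1],[0,0,0,0,0,0.9,1],[0,0,0,0,0,0.9,1]]' >/dev/null
python3 -m jog '[[0,0,0,0,0,0.9,1],[0,0,0,0,0,0,-1],[0,0,0,0,0,0,-1],[0,0,0,0,0,0,-1],[0,0,0,0,0,0,-1]]' 25
python3 -m jog '[[0,0,0,0,0,0,-1],[0,0,0,0,0,0,-1],[0,0,0,0,0,0,-1]]'
python3 - <<'E'
from h import *
H=np.array([.7245,.2055]);P=np.array([.6265,.3815]);g=status.get_obs()['tool_pos'][:2]
a0=np.arctan2(*(g-H)[::-1]);a1=np.arctan2(*(P-H)[::-1])-2*np.pi;r=np.linalg.norm(g-H);print(r,a0,a1)
pts=[H+r*np.array([np.cos(a),np.sin(a)]) for a in np.linspace(a0,a1,21)]
for p in np.diff(pts,axis=0)/.03:print(round(p[0],2),round(-p[1],2))
print(pts[-1])
E
```

```text
t: 4.88
tool_pos: [0.5249, 0.0498, 0.1819]
tool_rot: [-3.141, -0.0, -0.005]
contact_force: [0.1, 0.2, 1.9]
opening: 0.0153
grip_force: 24.7
t: 5.25
tool_pos: [0.525, 0.0497, 0.1819]
tool_rot: [3.142, 0.0, 0.005]
contact_force: [0.0, -0.3, 6.3]
opening: 0.0152
grip_force: 25.1
0.2531404973770317 -2.478796398578619 -4.204326156136972
-0.42 -0.59
-0.37 -0.63
-0.31 -0.66
-0.26 -0.68
-0.2 -0.7
-0.14 -0.71
-0.07 -0.72
-0.01 -0.73
0.05 -0.73
0.11 -0.72
0.18 -0.71
0.24 -0.69
0.29 -0.67
0.35 -0.64
0.4 -0.61
0.45 -0.57
0.5 -0.53
0.55 -0.48
0.58 -0.43
0.62 -0.38
[0.60135077 0.42666596]
```

```bash
python3 -m jog '[[0,0,0,-0.42,-0.59,0,-1],[0,0,0,-0.37,-0.63,0,-1],[0,0,0,-0.31,-0.66,0,-1],[0,0,0,-0.26,-0.68,0,-1],[0,0,0,-0.2,-0.7,0,-1]]' | grep -E 'pos|force'
python3 -m jog '[[0,0,0,-0.14,-0.71,0,-1],[0,0,0,-0.07,-0.72,0,-1],[0,0,0,-0.01,-0.73,0,-1],[0,0,0,0.05,-0.73,0,-1],[0,0,0,0.11,-0.72,0,-1]]'| grep -E 'pos|force'
python3 -m jog '[[0,0,0,0.18,-0.71,0,-1],[0,0,0,0.24,-0.69,0,-1],[0,0,0,0.29,-0.67,0,-1],[0,0,0,0.35,-0.64,0,-1],[0,0,0,0.4,-0.61,0,-1]]'| grep -E 'pos|force'
python3 -m jog '[[0,0,0,0.45,-0.57,0,-1],[0,0,0,0.5,-0.53,0,-1],[0,0,0,0.55,-0.48,0,-1],[0,0,0,0.58,-0.43,0,-1],[0,0,0,0.62,-0.38,0,-1]]'
python3 -m jog '[[0,0,0,0,0,0,-1],[0,0,0,0,0,0,-1]]'
python3 - <<'E'
from h import *
import pickle
d=snap('side','s1.png');t=snap('top','t1.png');pickle.dump((d,t),open('d1.pkl','wb'))
a=cv2.imread('pics/t1.png')[130:290,160:360];b=cv2.imread('pics/s1.png')[110:270,240:440]
cv2.imwrite('pics/c1.png',np.hstack([cv2.resize(x,None,fx=2,fy=2,interpolation=cv2.INTER_CUBIC) for x in(a,b)]))
E
```

```text
tool_pos: [0.4762, 0.1476, 0.1815]
contact_force: [-2.3, -2.6, 7.6]
grip_force: 25.7
tool_pos: [0.4751, 0.2565, 0.1812]
contact_force: [1.6, -1.2, 5.0]
grip_force: 25.6
tool_pos: [0.5193, 0.356, 0.181]
contact_force: [0.3, -2.2, 5.7]
grip_force: 25.9
t: 7.75
tool_pos: [0.6002, 0.4277, 0.1808]
tool_rot: [3.141, -0.0, -0.001]
contact_force: [-1.6, -1.1, 6.0]
opening: 0.0148
grip_force: 26.0
t: 8.0
tool_pos: [0.5997, 0.4275, 0.1808]
tool_rot: [-3.141, -0.001, -0.0]
contact_force: [0.1, 1.7, 3.6]
opening: 0.0151
grip_force: 25.9
```

View pics/c1.png

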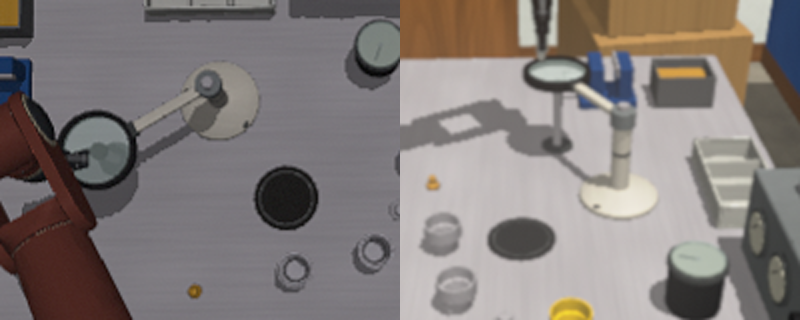

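The lens is over the post: its centre is at top px (208,204) and the post cap was at (210,206). I'll release the peg, lift clear and check numerically, with a Hough rim finder for the cups.

```bash
python3 -m jog '[[0,0,0,0,0,0,1],[0,0,0,0,0,0,1],[0,0,0,0,0,-0.3,1],[0,0,0,0,0,-1,1],[0,0,0,0,0,-1,1]]' | grep -E 'pos|force'
python3 -m jog '[[0,0,0,-0.8,1,-1,1],[0,0,0,-0.8,1,0,1],[0,0,0,-0.8,1,0,1],[0,0,0,-0.8,1,0,1],[0,0,0,-0.8,1,0,1]]' | grep -E 'pos|force'
cat >> h.py <<'E'
def circ(d,u,v,rad,z,win=22,img=None):
    """Hough circle near predicted pixel u,v of metric radius rad at height z -> pixel, xyz"""
    P=onz(d,u,v,z);dep=(d['R']@P+d['t'])[2];r=d['K'][0,0]*rad/dep
    g=cv2.cvtColor(d['img'],cv2.COLOR_RGB2GRAY) if img is None else img
    h=int(r+win);x0,y0=max(int(u)-h,0),max(int(v)-h,0);k=3
    c=cv2.resize(g[y0:int(v)+h,x0:int(u)+h],None,fx=k,fy=k,interpolation=cv2.INTER_CUBIC)
    H=cv2.HoughCircles(c,cv2.HOUGH_GRADIENT_ALT if False else cv2.HOUGH_GRADIENT,1,9,param1=80,param2=12,minRadius=int((r-1.5)*k),maxRadius=int((r+1.5)*k))
    if H is None:return None
    return [(round((x+.5)/k-.5+x0,1),round((y+.5)/k-.5+y0,1),round(q/k,1),onz(d,(x+.5)/k-.5+x0,(y+.5)/k-.5+y0,z).round(4).tolist()) for x,y,q in H[0][:2]]
E
python3 - <<'E'
from h import *
import pickle
d=pickle.load(open('w.pkl','rb'))
print('A',circ(d,287,174,.029,.048));print('B',circ(d,411.5,149,.029,.048))
s=snap('top','t2.png')
print('pad',circ(s,302.8,228.3,.055,.003,10));print('lens',circ(s,208.3,204.3,.062,.164,10))
g=cv2.cvtColor(s['img'],cv2.COLOR_RGB2GRAY)
c,_=cv2.findContours((g[205:255,278:330]<62).astype(np.uint8),0,1);c=max(c,key=cv2.contourArea);e=cv2.fitEllipse(c);print(e,onz(s,e[0][0]+278,e[0][1]+205,.003))
print(status.get_obs()['tool_pos'])
E
```

```text
tool_pos: [0.6001, 0.4268, 0.2501]
contact_force: [1.1, 0.7, 0.6]
grip_force: 0.0
tool_pos: [0.4794, 0.276, 0.2799]
contact_force: [0.2, -0.6, -0.2]
grip_force: 0.0
A [(np.float32(286.8), np.float32(173.8), np.float32(26.6), [0.4391, 0.0783, 0.048]), (np.float32(285.2), np.float32(179.2), np.float32(28.4), [0.4333, 0.0802, 0.048])]
B [(np.float32(410.8), np.float32(147.2), np.float32(27.6), [0.4675, -0.0492, 0.048]), (np.float32(413.8), np.float32(150.8), np.float32(27.2), [0.4637, -0.0526, 0.048])]
pad [(np.float32(302.5), np.float32(229.8), np.float32(15.2), [0.5509, 0.0958, 0.003]), (np.float32(304.5), np.float32(227.2), np.float32(16.3), [0.5599, 0.0889, 0.003])]
lens [(np.float32(207.5), np.float32(204.8), np.float32(20.0), [0.6225, 0.3798, 0.164]), (np.float32(209.5), np.float32(207.8), np.float32(19.7), [0.6132, 0.3735, 0.164])]
((24.757978439331055, 23.759353637695312), (30.47749900817871, 30.88199806213379), 27.049983978271484) [0.55457636 0.0948521  0.003     ]
[0.47721277 0.27361709 0.2795771 ]
```

```bash
python3 -m jog '[[0,0,0,0.15,1,0,1],[0,0,0,0.15,1,0,1],[0,0,0,0.15,1,0,1],[0,0,0,0.15,1,0,1],[0,0,0,0.15,1,0,1]]' | grep -E 'pos|force'
python3 -m jog '[[0,0,0,0,1,0,1],[0,0,0,0,0.2,0,1],[0,0,0,0,0,0,1]]' | grep -E 'pos|force'
python3 w.py w3.png
```

```text
tool_pos: [0.5029, 0.1261, 0.28]
contact_force: [0.2, 0.7, 0.1]
grip_force: 0.0
tool_pos: [0.5028, 0.0912, 0.2797]
contact_force: [0.3, 0.5, 1.2]
grip_force: 0.0
10.45 [0.5027 0.0916 0.2796] C [0.58  0.09  0.422]
[[1.0, 0.0, 0.0], [0.0, -1.0, 0.0], [0.0, -0.0, -1.0]]
```

View pics/w3.png

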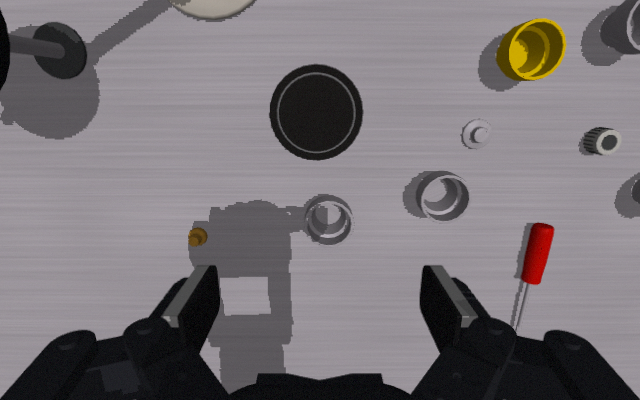

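The pad is centred at (316,112), cup A's rim at (328,220), cup B's rim at (443,196) and the knob top at (607,141).

Run:
```python
from h import *
import pickle
d=pickle.load(open('w.pkl','rb'))
g=cv2.cvtColor(d['img'],cv2.COLOR_RGB2GRAY)
m=(g[55:170,262:372]<60).astype(np.uint8);c,_=cv2.findContours(m,0,1);e=cv2.fitEllipse(cv2.convexHull(max(c,key=cv2.contourArea)));print(e,onz(d,e[0][0]+262,e[0][1]+55,.003).round(4))
for n,u,v,z in[('A',328.5,219.5,.048),('B',443,195.5,.048),('knob',607,141,.022)]:print(n,onz(d,u,v,z).round(4),circ(d,u,v,.029,z,8))
for p in [(.439,.0783),(.4665,-.05)]:
    for q in[(.029,0),(-.029,0),(0,.029),(0,-.029)]:print(proj(d,[p[0]+q[0],p[1]+q[1],.048]).round(0).tolist(),end='')
cv2.imwrite('pics/z3.png',cv2.resize(d['img'][160:255,290:480,::-1],None,fx=4,fy=4,interpolation=cv2.INTER_CUBIC))
```

```text
((53.634178161621094, 56.97822189331055), (92.61405944824219, 95.29012298583984), 176.7716827392578) [0.558  0.0941 0.003 ]
A [0.4407 0.0794 0.048 ] [(np.float32(328.2), np.float32(219.8), np.float32(24.6), [0.4403, 0.0798, 0.048]), (np.float32(328.2), np.float32(226.5), np.float32(26.1), [0.4321, 0.0797, 0.048])]
B [ 0.4693 -0.0492  0.048 ] [(np.float32(441.2), np.float32(195.8), np.float32(25.7), [0.4689, -0.0472, 0.048]), (np.float32(447.8), np.float32(201.5), np.float32(26.8), [0.4622, -0.0555, 0.048])]
knob [ 0.5273 -0.2434  0.022 ] None
[[330.0, 197.0]][[329.0, 244.0]][[304.0, 221.0]][[355.0, 221.0]][[446.0, 173.0]][[441.0, 222.0]][[418.0, 198.0]][[469.0, 198.0]]
```

View pics/z3.png

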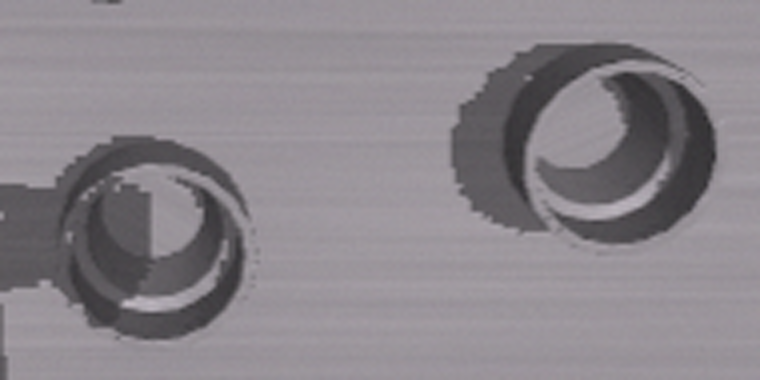

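```bash
python3 -m jog '[[0,0,0,-0.72,0.14,0.5,1],[0,0,0,-0.71,0.14,0.5,1],[0,0,0,-0.71,0.14,0.72,1],[0,0,0,0,0,1,1],[0,0,0,0,0,1,1]]' | grep -E 'pos|force'
python3 -m jog '[[0,0,0,0,0,1,1],[0,0,0,0,0,1,1],[0,0,0,0,0,1,1],[0,0,0,0,0,1,1],[0,0,0,0,0,1,1]]' | grep -E 'pos|force'
python3 -m jog '[[0,0,0,0,0,0,1],[0,0,0,0,0,0,-1],[0,0,0,0,0,0,-1],[0,0,0,0,0,0,-1],[0,0,0,0,0,0,-1]]' 30
python3 - <<'E'
from h import *
print(delta([.4385,.079,.018]))
E
```

```text
tool_pos: [0.4384, 0.0795, 0.1673]
contact_force: [0.4, -0.6, 0.2]
grip_force: 0.0
tool_pos: [0.4386, 0.0795, 0.017]
contact_force: [-0.1, 0.2, -0.3]
grip_force: 0.0
t: 12.32
tool_pos: [0.4403, 0.0788, 0.0198]
tool_rot: [-3.141, 0.0, -0.006]
contact_force: [-0.3, 1.6, 6.8]
opening: 0.0578
grip_force: 32.7
[-0.05944942 -0.00799759  0.06007114]
```

```bash
python3 -m jog '[[0,0,0,0,0,-1,-1],[0,0,0,0.98,-0.12,-1,-1],[0,0,0,0.98,-0.12,0,-1],[0,0,0,0.98,-0.13,0,-1],[0,0,0,0.98,-0.13,0,-1]]' | grep -E 'pos|force'
python3 -m jog '[[0,0,0,0,0,0.9,-1],[0,0,0,0,0,0.5,-1],[0,0,0,0,0,0.3,-1],[0,0,0,0,0,0.15,-1],[0,0,0,0,0,0,-1]]'
python3 - <<'E'
from h import *
print(delta([.558,.094,.022]))
E
```

```text
tool_pos: [0.557, 0.0935, 0.078]
contact_force: [-0.3, 0.6, -0.1]
grip_force: 32.8
t: 13.58
tool_pos: [0.5566, 0.0935, 0.0231]
tool_rot: [-3.142, -0.0, -0.002]
contact_force: [0.4, -0.2, -0.5]
opening: 0.0579
grip_force: 32.8
[ 0.04601338 -0.01590454  0.03800437]
```

```bash
python3 -m jog '[[0,0,0,0,0,0.05,-1],[0,0,0,0,0,0,1],[0,0,0,0,0,0,1],[0,0,0,0,0,-0.5,1],[0,0,0,0,0,-1,1]]' | grep -E 'pos|force'
python3 -m jog '[[0,0,0,0,0,-1,1],[0,0,0,0,0,-1,1],[0,0,0,0,0,-1,1],[0,0,0,0,0,-1,1],[0,0,0,0,0,-1,1]]' | grep -E 'pos|force'
python3 -m jog '[[0,0,0,-0.8,1,-1,1],[0,0,0,-0.8,1,0,1],[0,0,0,-0.8,1,0,1],[0,0,0,-0.66,1,0,1],[0,0,0,0,0.8,0,1]]'|grep -E 'pos|force'
python3 w.py w4.png
python3 - <<'E'
from h import *
import pickle
d=pickle.load(open('w.pkl','rb'))
r=lambda p,z,R=.029:[proj(d,[p[0]+a,p[1]+b,z])[0].round(1).tolist() for a,b in((R,0),(-R,0),(0,R),(0,-R))]
print('base',r((.558,.094),.051));print('B',r((.466,-.0505),.048));print('pad',r((.558,.094),.003,.055))
E
```

```text
tool_pos: [0.5549, 0.0934, 0.0654]
contact_force: [0.8, -0.7, 0.3]
grip_force: 0.0
tool_pos: [0.5561, 0.0935, 0.2178]
contact_force: [0.2, -0.1, -0.5]
grip_force: 0.0
tool_pos: [0.4633, -0.0514, 0.2469]
contact_force: [1.1, -0.6, 0.8]
grip_force: 0.0
15.5 [ 0.4638 -0.0535  0.2469] C [ 0.54  -0.052  0.39 ]
[[1.0, -0.002, 0.002], [-0.002, -1.0, -0.003], [0.002, 0.003, -1.0]]
base [[155.2, 39.0], [163.5, 105.9], [128.1, 73.5], [190.8, 73.1]]
B [[316.9, 141.4], [317.0, 198.2], [288.0, 170.6], [345.9, 170.5]]
pad [[173.1, 17.9], [185.2, 128.9], [127.4, 76.1], [231.6, 75.5]]
```

View pics/w4.png

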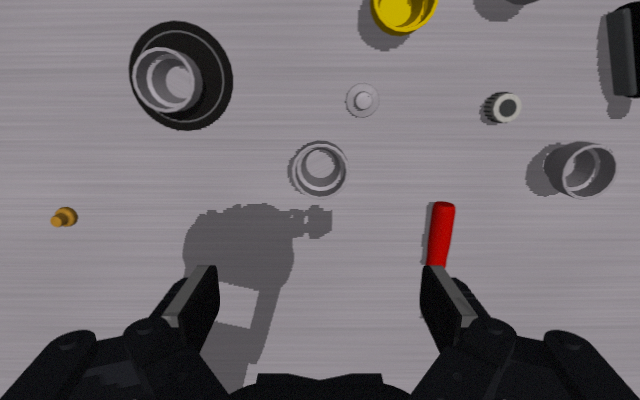

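Run:
```python
from h import *
import pickle
d=pickle.load(open('w.pkl','rb'));g=cv2.cvtColor(d['img'],cv2.COLOR_RGB2GRAY)
print('base',circ(d,166,80,.029,.051,6),circ(d,166,80,.0255,.051,6))
print('B',circ(d,319.5,169,.029,.048,6),circ(d,319.5,169,.0255,.048,6))
print(g[80,120:240:2]);print(g[15:135:2,166])
T=snap('top');gt=cv2.cvtColor(T['img'],cv2.COLOR_RGB2GRAY);print(gt[205:255:1,302])
print(gt[212:248:2,284:322])
```

```text
base [(np.float32(162.5), np.float32(82.5), np.float32(31.7), [0.55, 0.0922, 0.051]), (np.float32(168.8), np.float32(82.5), np.float32(32.8), [0.5499, 0.0863, 0.051])] [(np.float32(163.2), np.float32(76.2), np.float32(27.7), [0.5555, 0.0909, 0.051]), (np.float32(173.2), np.float32(79.2), np.float32(27.3), [0.5528, 0.0819, 0.051])]
B [(np.float32(319.5), np.float32(167.8), np.float32(27.9), [0.4687, -0.0531, 0.048]), (np.float32(320.2), np.float32(172.2), np.float32(29.0), [0.4643, -0.0537, 0.048])] [(np.float32(320.2), np.float32(171.2), np.float32(25.1), [0.4653, -0.0537, 0.048]), (np.float32(320.2), np.float32(166.2), np.float32(24.3), [0.4704, -0.0537, 0.048])]
[143 142 140 143 139  41  79 139 104  67  65  66  64  92 152 148  92  78
  81  81  80  77  81 132 144 144 144 145 143 146 144 142 143 139 139 135
 143 107  63  65  65  45  21  24  21  22  22  17  25  27  22  69  50  22
  21  23  40 142 143 141]
[141 140 142 112  21  22  20  25  66  65  25  23  24  23  22  25  52 140
 101  57  82  77  55  55  59  58  63  64  64  76 106 120 129 129 121 111
  93  88  92  94  93  94  94 128 157
[... 2429 characters left out ...]
  19  19  21  22  49  58  42  23  33  94 120 120 119
  120 119]
 [118 118 120 118 119 120 115  75  26  17  33  39  45  38  23  17  13  17
   14  15  19  23  20  40  47  53  46  31  21  24  82 116 121 119 119 118
  119 118]
 [116 116 117 116 116 116 117 118 114 105  68  21  21  25  42  45  38  35
   40  45  43  40  39  38  29  21  20  29  88 116 120 119 118 119 118 118
  120 119]
 [117 117 118 118 118 118 118 119 119 119 121 117 107 103  91  56  25  28
   23  17  23  34  39  41  85 106 117 121 119 118 118 118 117 118 118 118
  117 118]
 [117 117 117 117 118 117 117 117 118 117 117 116 119 117 119 120 121 121
  121 121 122 121 121 122 120 119 118 120 119 119 119 119 119 119 119 118
  117 120]]
```

```bash
python3 -m jog '[[0,0,0,0.07,-0.05,0.63,1],[0,0,0,0,0,1,1],[0,0,0,0,0,1,1],[0,0,0,0,0,1,1],[0,0,0,0,0,1,1]]' | grep -E 'pos|force'
python3 -m jog '[[0,0,0,0,0,1,1],[0,0,0,0,0,1,1],[0,0,0,0,0,1,1],[0,0,0,0,0,0,1],[0,0,0,0,0,0,-1]]' | grep -E 'pos|force'
python3 -m jog '[[0,0,0,0,0,0,-1],[0,0,0,0,0,0,-1],[0,0,0,0,0,0,-1],[0,0,0,0,0,-1,-1],[0,0,0,0,0,-1,-1]]'
python3 -m jog '[[0,0,0,0,0,-1,-1],[0,0,0,0,0,-0.3,-1],[0,0,0,0,0,0,-1]]'
python3 - <<'E'
from h import *
print(delta([.5555,.093,.11]))
E
```

```text
tool_pos: [0.4658, -0.0476, 0.1045]
contact_force: [0.4, -0.5, 0.5]
grip_force: 0.0
tool_pos: [0.4667, -0.0485, 0.0172]
contact_force: [1.5, -0.5, 0.5]
grip_force: 0.0
t: 17.42
tool_pos: [0.4656, -0.0489, 0.0769]
tool_rot: [-3.141, 0.0, 0.003]
contact_force: [-0.2, -0.4, -1.0]
opening: 0.0569
grip_force: 32.7
t: 17.8
tool_pos: [0.4664, -0.0491, 0.1157]
tool_rot: [3.141, -0.0, 0.001]
contact_force: [-0.5, 0.4, -1.9]
opening: 0.0571
grip_force: 32.7
[ 2.97079725 -4.73557964  0.19116397]
```

```bash
python3 -m jog '[[0,0,0,0.59,-0.95,0,-1],[0,0,0,0.59,-0.95,0,-1],[0,0,0,0.59,-0.95,0,-1],[0,0,0,0.6,-0.95,0,-1],[0,0,0,0.6,-0.93,0,-1]]' | grep -E 'pos|force'
python3 -m jog '[[0,0,0,0,0,0.8,-1],[0,0,0,0,0,0.5,-1],[0,0,0,0,0,0.3,-1],[0,0,0,0,0,0.3,-1],[0,0,0,0,0,0.2,-1]]'| grep -E 'pos|force'
python3 -m jog '[[0,0,0,0,0,0.1,-1],[0,0,0,0,0,0.1,-1],[0,0,0,0,0,0,-1]]'
```

```text
tool_pos: [0.5546, 0.0938, 0.1132]
contact_force: [0.2, -0.1, -0.4]
grip_force: 32.7
tool_pos: [0.5555, 0.0926, 0.0525]
contact_force: [0.4, -0.0, -0.6]
grip_force: 32.7
t: 19.42
tool_pos: [0.5556, 0.0929, 0.0469]
tool_rot: [-3.142, 0.0, -0.0]
contact_force: [-0.7, 0.2, -1.5]
opening: 0.0569
grip_force: 32.7
```

```bash
python3 -m jog '[[0,0,0,0,0,0.07,-1],[0,0,0,0,0,0,-1]]'| grep -E 'pos|force'
python3 -m jog '[[0,0,0,0,0,0,1],[0,0,0,0,0,0,1],[0,0,0,0,0,0,1],[0,0,0,0,0,-1,1],[0,0,0,0,0,-1,1]]'| grep -E 'pos|force'
python3 -m jog '[[0,0,0,0,0,-1,1],[0,0,0,0,0,-1,1],[0,0,0,0,0,-1,1],[0,0,0,0,1,-1,1],[0,0,0,0,1,0,1]]'| grep -E 'pos|force'
python3 -m jog '[[0,0,0,0.3,1,0,1],[0,0,0,0.3,1,0,1],[0,0,0,0.3,1,0,1],[0,0,0,0.3,1,0,1],[0,0,0,0.3,1,0,1]]'| grep -E 'pos|force'
python3 -m jog '[[0,0,0,0.3,1,0,1],[0,0,0,0.3,1,0,1],[0,0,0,0.3,1,0,1],[0,0,0,0.2,1,0,1],[0,0,0,0,0,0,1]]'| grep -E 'pos|force'
python3 w.py w5.png
python3 - <<'E'
from h import *
import pickle
d=pickle.load(open('w.pkl','rb'))
r=lambda p,z,R=.029:[proj(d,[p[0]+a,p[1]+b,z])[0].round(1).tolist() for a,b in((R,0),(-R,0),(0,R),(0,-R))]
print('D',r((.649,-.24),.048));print('C',r((.4635,-.325),.048));print('stack',r((.556,.093),.075))
E
```

```text
tool_pos: [0.5563, 0.0933, 0.0462]
contact_force: [-3.0, 0.2, 5.0]
grip_force: 35.4
tool_pos: [0.5549, 0.0928, 0.1047]
contact_force: [0.7, -0.1, 0.0]
grip_force: 0.0
tool_pos: [0.5571, 0.0323, 0.2284]
contact_force: [0.1, -0.1, 0.1]
grip_force: 0.0
tool_pos: [0.6006, -0.1182, 0.2244]
contact_force: [-0.4, -0.2, -0.4]
grip_force: 0.0
tool_pos: [0.6333, -0.2389, 0.224]
contact_force: [0.6, -0.4, -0.1]
grip_force: 0.0
22.225 [ 0.6332 -0.2377  0.2241] C [ 0.71  -0.24   0.367]
[[1.0, -0.001, -0.001], [-0.001, -1.0, 0.001], [-0.001, -0.001, -1.0]]
D [[318.9, 129.7], [319.1, 191.6], [287.7, 161.6], [350.3, 161.4]]
C [[399.2, 306.5], [395.6, 351.1], [370.8, 329.5], [423.8, 329.2]]
stack [[-40.2, 237.1], [-21.4, 291.9], [-59.8, 265.1], [-1.1, 265.3]]
```

View pics/w5.png

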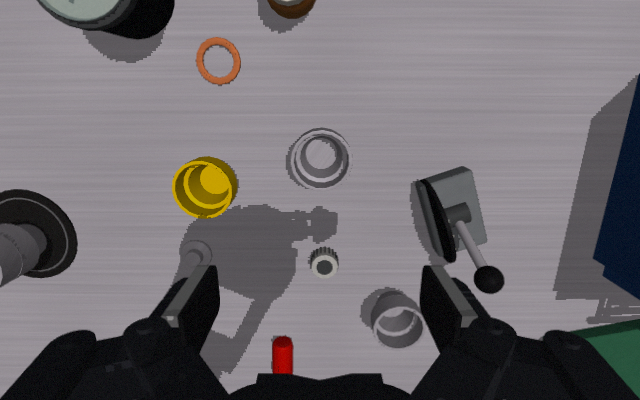

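Cup D's rim is centred at (320,159), cup C's at (398,326), the knob at (324,266) and the dimmer ball at (488,279). Next I'll pick D.

```bash
python3 -m jog '[[0,0,0,0.6,0.1,0.87,1],[0,0,0,0,0,1,1],[0,0,0,0,0,1,1],[0,0,0,0,0,1,1],[0,0,0,0,0,1,1]]' | grep -E 'pos|force'
python3 -m jog '[[0,0,0,0,0,1,1],[0,0,0,0,0,1,1],[0,0,0,0,0,0,1],[0,0,0,0,0,0,1],[0,0,0,0,0,0,-1]]' | grep -E 'pos|force'
python3 -m jog '[[0,0,0,0,0,0,-1],[0,0,0,0,0,0,-1],[0,0,0,0,0,0,-1],[0,0,0,0,0,0,-1]]'
python3 -m jog '[[0,0,0,0,0,-1,-1],[0,0,0,0,0,-1,-1],[0,0,0,0,0,-1,-1],[0,0,0,0,0,-1,-1],[0,0,0,0,0,0,-1]]'
python3 - <<'E'
from h import *
print(delta([.5555,.093,.14]))
E
```

```text
tool_pos: [0.6514, -0.2387, 0.0777]
contact_force: [-0.8, 0.1, 0.0]
grip_force: 0.0
tool_pos: [0.6529, -0.2405, 0.021]
contact_force: [-0.4, 0.1, 0.3]
grip_force: 0.0
t: 23.98
tool_pos: [0.6527, -0.2407, 0.0207]
tool_rot: [3.14, -0.0, 0.004]
contact_force: [0.1, -0.3, 6.0]
opening: 0.0558
grip_force: 33.5
t: 24.6
tool_pos: [0.6531, -0.2409, 0.1418]
tool_rot: [3.139, -0.0, 0.008]
contact_force: [0.8, -0.4, -1.6]
opening: 0.0563
grip_force: 32.7
[ -3.25406557 -11.13106536   0.01524209]
```

```bash
python3 -m jog '[[0,0,0,-0.27,-0.93,0,-1],[0,0,0,-0.27,-0.93,0,-1],[0,0,0,-0.27,-0.93,0,-1],[0,0,0,-0.27,-0.93,0,-1],[0,0,0,-0.27,-0.93,0,-1]]' | grep -E 'pos'
python3 -m jog '[[0,0,0,-0.27,-0.93,0,-1],[0,0,0,-0.27,-0.93,0,-1],[0,0,0,-0.27,-0.93,0,-1],[0,0,0,-0.26,-0.93,0,-1],[0,0,0,-0.26,-0.93,0,-1]]' | grep -E 'pos'
python3 -m jog '[[0,0,0,-0.26,-0.93,0,-1],[0,0,0,-0.26,-0.9,0,-1],[0,0,0,0,0,0,-1],[0,0,0,0,0,0,-1]]'
python3 - <<'E'
from h import *
import pickle
print(delta([.557,.093,.074]))
d=snap('side','s6.png');w=snap('wrist');t=snap('top')
b=d['img'][130:270,200:400,::-1]
cv2.imwrite('pics/c6.png',np.hstack([cv2.resize(b,None,fx=2,fy=2,interpolation=cv2.INTER_CUBIC),cv2.resize(w['img'][60:340,120:520,::-1],(400,280))]))
E
```

```text
tool_pos: [0.6098, -0.0991, 0.137]
tool_pos: [0.5699, 0.0402, 0.1373]
t: 26.35
tool_pos: [0.5551, 0.0936, 0.138]
tool_rot: [3.141, 0.0, -0.001]
contact_force: [-0.6, -0.1, -0.6]
opening: 0.0559
grip_force: 32.7
[0.06418961 0.01950533 2.13200727]
```

View pics/c6.png

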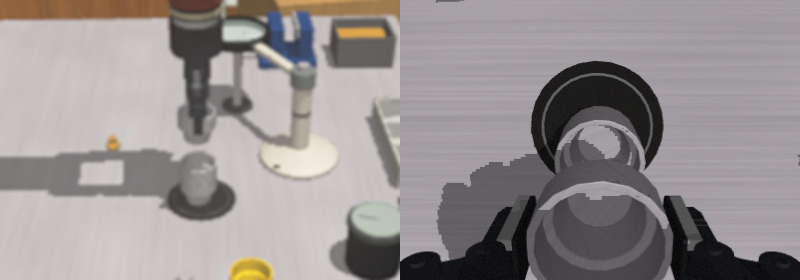

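The two-cup stack is upright and seated on the pad at crop (199,178), with the held cup above and in line. I'll lower it.

```bash
python3 -m jog '[[0,0,0,0.06,0.02,0.8,-1],[0,0,0,0,0,0.5,-1],[0,0,0,0,0,0.4,-1],[0,0,0,0,0,0.3,-1],[0,0,0,0,0,0,-1]]'| grep -E 'pos|force'
python3 -m jog '[[0,0,0,0,0,0.1,-1],[0,0,0,0,0,0.1,-1],[0,0,0,0,0,0,-1]]'| grep -E 'pos|force'
```

```text
tool_pos: [0.5568, 0.0932, 0.0778]
contact_force: [-1.0, -0.1, -0.4]
grip_force: 32.7
tool_pos: [0.5572, 0.0932, 0.0725]
contact_force: [0.6, 0.3, -1.0]
grip_force: 32.7
```

```bash
python3 -m jog '[[0,0,0,0,0,0.08,-1],[0,0,0,0,0,0.03,-1],[0,0,0,0,0,0,-1]]'| grep -E 'pos|force'
python3 -m jog '[[0,0,0,0,0,0,1],[0,0,0,0,0,0,1],[0,0,0,0,0,0,1],[0,0,0,0,0,-1,1],[0,0,0,0,0,-1,1]]'| grep -E 'pos|force'
python3 -m jog '[[0,0,0,0,0,-1,1],[0,0,0,0,0,-1,1],[0,0,0,0,0,-1,1],[0,0,0,-0.2,1,-0.3,1],[0,0,0,-0.2,1,0,1]]'| grep -E 'pos|force'
python3 -m jog '[[0,0,0,-0.2,1,0,1],[0,0,0,-0.2,1,0,1],[0,0,0,-0.2,1,0,1],[0,0,0,-0.2,1,0,1],[0,0,0,-0.2,1,0,1]]'| grep -E 'pos|force'
python3 -m jog '[[0,0,0,-0.2,1,0,1],[0,0,0,-0.2,1,0,1],[0,0,0,-0.2,1,0,1],[0,0,0,-0.2,1,0,1],[0,0,0,-0.2,1,0,1]]'| grep -E 'pos|force'
python3 -m jog '[[0,0,0,-0.3,1,0,1],[0,0,0,-0.3,0.9,0,1],[0,0,0,0,0,0,1],[0,0,0,0,0,0,1]]'
python3 w.py w7.png
python3 - <<'E'
from h import *
import pickle
d=pickle.load(open('w.pkl','rb'))
r=lambda p,z,R=.029:[proj(d,[p[0]+a,p[1]+b,z])[0].round(1).tolist() for a,b in((R,0),(-R,0),(0,R),(0,-R))]
print('C',r((.4655,-.325),.048))
E
```

```text
tool_pos: [0.5582, 0.0932, 0.0717]
contact_force: [-3.8, -1.6, 8.3]
grip_force: 33.8
tool_pos: [0.5567, 0.0932, 0.1291]
contact_force: [0.4, -0.2, 0.5]
grip_force: 0.0
tool_pos: [0.5458, 0.0327, 0.2297]
contact_force: [1.3, -1.0, 0.4]
grip_force: 0.0
tool_pos: [0.5149, -0.1177, 0.228]
contact_force: [0.8, 0.4, 0.6]
grip_force: 0.0
tool_pos: [0.4849, -0.2677, 0.228]
contact_force: [0.9, -0.3, 0.6]
grip_force: 0.0
t: 30.88
tool_pos: [0.4673, -0.3233, 0.228]
tool_rot: [-3.141, -0.0, 0.0]
contact_force: [-0.5, -0.6, 0.1]
opening: 0.0852
grip_force: 0.0
30.925 [ 0.4675 -0.3231  0.2281] C [ 0.544 -0.324  0.371]
[[1.0, 0.001, -0.0], [0.001, -1.0, 0.001], [-0.0, -0.001, -1.0]]
C [[319.9, 148.5], [319.8, 207.8], [289.4, 178.9], [350.3, 178.9]]
```

View pics/w7.png

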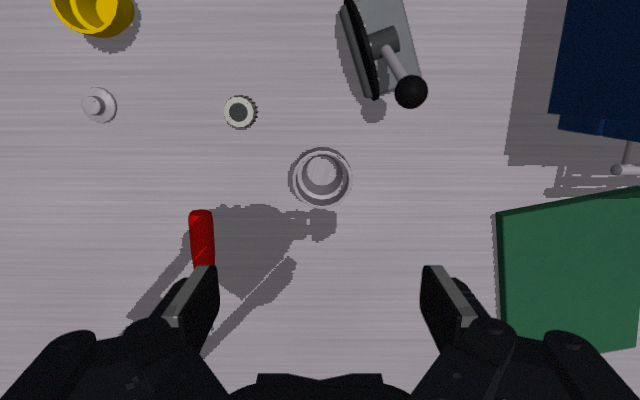

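Cup C's rim is centred at (320,178), matching the prediction. The knob is at (240,112) and the ball at (411,92).

```bash
python3 -m jog '[[0,0,0,-0.04,0.06,1,1],[0,0,0,0,0,1,1],[0,0,0,0,0,1,1],[0,0,0,0,0,1,1],[0,0,0,0,0,1,1]]' | grep -E 'pos|force'
python3 -m jog '[[0,0,0,0,0,1,1],[0,0,0,0,0,0.9,1],[0,0,0,0,0,0,1],[0,0,0,0,0,0,1],[0,0,0,0,0,0,-1]]' | grep -E 'pos|force'
python3 -m jog '[[0,0,0,0,0,0,-1],[0,0,0,0,0,0,-1],[0,0,0,0,0,0,-1],[0,0,0,0,0,0,-1]]'
python3 -m jog '[[0,0,0,0,0,-1,-1],[0,0,0,0,0,-1,-1],[0,0,0,0,0,-1,-1],[0,0,0,0,0,-1,-1],[0,0,0,0,0,-0.8,-1]]'
python3 - <<'E'
from h import *
import pickle
d=pickle.load(open('w.pkl','rb'))
print(delta([.557,.093,.16]));print('knob',onz(d,239,112,.022),'ball',onz(d,411,92,.08),onz(d,411,92,.085))
E
```

```text
tool_pos: [0.4666, -0.3245, 0.0775]
contact_force: [1.0, -0.7, 0.9]
grip_force: 0.0
tool_pos: [0.4672, -0.3263, 0.0232]
contact_force: [-0.4, -0.5, 0.1]
grip_force: 0.0
t: 32.67
tool_pos: [0.4671, -0.3264, 0.0233]
tool_rot: [3.14, -0.0, 0.003]
contact_force: [-0.9, 0.5, 5.6]
opening: 0.0579
grip_force: 32.4
t: 33.3
tool_pos: [0.4662, -0.3258, 0.1669]
tool_rot: [3.141, -0.0, 0.002]
contact_force: [-0.4, -0.4, -1.1]
opening: 0.0578
grip_force: 32.7
[  3.02381005 -13.96102194   0.22044533]
knob [ 0.52613951 -0.24629687  0.022     ] ball [ 0.54471278 -0.39771732  0.08      ] [ 0.54470723 -0.39645534  0.085     ]
```

```bash
python3 -m jog '[[0,0,0,0.2,-0.93,0,-1],[0,0,0,0.2,-0.93,0,-1],[0,0,0,0.2,-0.93,0,-1],[0,0,0,0.2,-0.93,0,-1],[0,0,0,0.2,-0.93,0,-1]]' | grep -E 'pos'
python3 -m jog '[[0,0,0,0.2,-0.93,0,-1],[0,0,0,0.2,-0.93,0,-1],[0,0,0,0.2,-0.93,0,-1],[0,0,0,0.2,-0.93,0,-1],[0,0,0,0.2,-0.93,0,-1]]' | grep -E 'pos'
python3 -m jog '[[0,0,0,0.2,-0.93,0,-1],[0,0,0,0.2,-0.93,0,-1],[0,0,0,0.2,-0.93,0,-1],[0,0,0,0.2,-0.93,0,-1],[0,0,0,0.2,-0.93,0,-1]]' | grep -E 'pos'
python3 -m jog '[[0,0,0,0,0,0,-1],[0,0,0,0,0,0,-1]]'
python3 - <<'E'
from h import *
print(delta([.557,.093,.098]))
E
```

```text
tool_pos: [0.4961, -0.1852, 0.1654]
tool_pos: [0.5261, -0.0457, 0.1654]
tool_pos: [0.5561, 0.0938, 0.1654]
t: 35.42
tool_pos: [0.5559, 0.0924, 0.1652]
tool_rot: [3.141, -0.0, -0.0]
contact_force: [0.3, 0.4, -1.6]
opening: 0.0577
grip_force: 32.7
[ 0.03794663 -0.02000634  2.24119907]
```

```bash
python3 -m jog '[[0,0,0,0.03,0,0.8,-1],[0,0,0,0,0,0.5,-1],[0,0,0,0,0,0.4,-1],[0,0,0,0,0,0.3,-1],[0,0,0,0,0,0,-1]]'| grep -E 'pos|force'
python3 -m jog '[[0,0,0,0,0,0.1,-1],[0,0,0,0,0,0.08,-1],[0,0,0,0,0,0.08,-1],[0,0,0,0,0,0,-1]]'| grep -E 'pos|force'
```

```text
tool_pos: [0.5565, 0.0928, 0.1045]
contact_force: [0.4, -0.5, -1.2]
grip_force: 32.7
tool_pos: [0.5577, 0.0929, 0.0984]
contact_force: [0.8, -0.2, 2.4]
grip_force: 32.9
```

```bash
python3 -m jog '[[0,0,0,0,0,0.03,-1],[0,0,0,0,0,0,1],[0,0,0,0,0,0,1],[0,0,0,0,0,0,1],[0,0,0,0,0,-1,1]]'| grep -E 'pos|force'
python3 -m jog '[[0,0,0,0,0,-1,1],[0,0,0,0,0,-1,1],[0,0,0,0,0,-1,1],[0,0,0,-0.1,1,-0.3,1],[0,0,0,-0.1,1,0,1]]'| grep -E 'pos|force'
python3 -m jog '[[0,0,0,-0.1,1,0,1],[0,0,0,-0.1,1,0,1],[0,0,0,-0.1,1,0,1],[0,0,0,-0.1,1,0,1],[0,0,0,-0.1,1,0,1]]'| grep -E 'pos'
python3 -m jog '[[0,0,0,-0.1,1,0,1],[0,0,0,-0.1,1,0,1],[0,0,0,-0.1,1,0,1],[0,0,0,-0.1,1,0,1],[0,0,0,0,0.3,0,1]]'| grep -E 'pos'
python3 -m jog '[[0,0,0,0,0,0,1],[0,0,0,0,0,0,1]]'| grep pos
python3 w.py w8.png
python3 - <<'E'
from h import *
import pickle
d=pickle.load(open('w.pkl','rb'))
s=snap('side','s8.png');t=snap('top','t8.png')
k=2
a=cv2.resize(d['img'][60:260,200:440,::-1],(400,333),interpolation=cv2.INTER_CUBIC)
b=cv2.resize(s['img'][150:300,220:400,::-1],(400,333),interpolation=cv2.INTER_CUBIC)
cv2.imwrite('pics/c8.png',np.hstack([a,b]))
print(proj(d,[[.526,-.2445,.022]]))
E
```

```text
tool_pos: [0.5545, 0.0928, 0.1235]
contact_force: [0.7, 0.2, 0.3]
grip_force: 0.0
tool_pos: [0.5515, 0.0324, 0.227]
contact_force: [0.3, -0.0, -0.5]
grip_force: 0.0
tool_pos: [0.5356, -0.118, 0.2253]
tool_pos: [0.5236, -0.2473, 0.2252]
tool_pos: [0.5241, -0.2452, 0.2255]
39.35 [ 0.5241 -0.2451  0.2255] C [ 0.601 -0.246  0.368]
[[1.0, 0.001, -0.0], [0.001, -1.0, 0.0], [-0.0, -0.0, -1.0]]
[[317.41704041 169.86683151]]
```

View pics/c8.png

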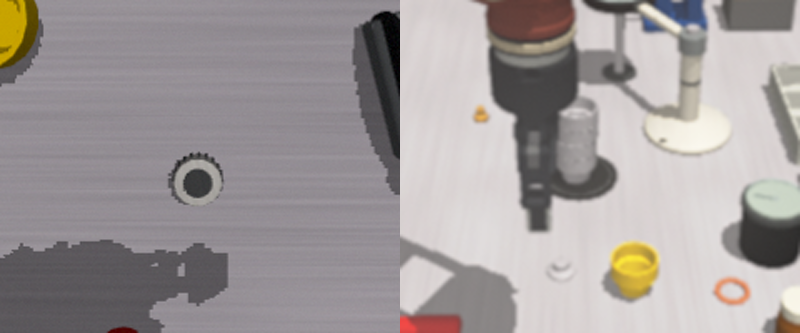

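The knob top is at px (319,170), as predicted, so it hasn't moved. The four-cup stack on the pad is upright. I'll pinch the knob's upper half, because the fingers are too wide for the cup mouth, and drop it in from the rim.

```bash
python3 -m jog '[[0,0,0,0.06,0,1,1],[0,0,0,0,0,1,1],[0,0,0,0,0,1,1],[0,0,0,0,0,1,1],[0,0,0,0,0,1,1]]' | grep -E 'pos|force'
python3 -m jog '[[0,0,0,0,0,1,1],[0,0,0,0,0,1,1],[0,0,0,0,0,0.25,1],[0,0,0,0,0,0,1],[0,0,0,0,0,0,-1]]' | grep -E 'pos|force'
python3 -m jog '[[0,0,0,0,0,0,-1],[0,0,0,0,0,0,-1],[0,0,0,0,0,0,-1],[0,0,0,0,0,0,-1],[0,0,0,0,0,0,-1]]'
python3 -m jog '[[0,0,0,0,0,-1,-1],[0,0,0,0,0,-1,-1],[0,0,0,0,0,-1,-1],[0,0,0,0,0,-1,-1],[0,0,0,0,0,-1,-1]]' | grep -E 'force'
python3 -m jog '[[0,0,0,0,0,-1,-1],[0,0,0,0,0,0,-1]]'
python3 - <<'E'
from h import *
print(delta([.556,.093,.18]))
d=snap('wrist');cv2.imwrite('pics/w9.png',d['img'][:,:,::-1])
E
```

```text
tool_pos: [0.526, -0.2455, 0.0748]
contact_force: [0.5, 0.1, -0.4]
grip_force: 0.0
tool_pos: [0.527, -0.2467, 0.0098]
contact_force: [1.0, 0.1, 0.7]
grip_force: 0.0
t: 41.32
tool_pos: [0.5264, -0.2465, 0.0091]
tool_rot: [3.141, -0.0, 0.002]
contact_force: [-1.0, 0.4, 5.0]
opening: 0.0287
grip_force: 29.8
contact_force: [0.7, 0.5, -0.4]
grip_force: 29.7
t: 42.2
tool_pos: [0.5271, -0.247, 0.1907]
tool_rot: [3.139, -0.0, 0.007]
contact_force: [-0.5, -0.4, -0.3]
opening: 0.0286
grip_force: 29.7
[  0.96156103 -11.33314927   0.32968578]
```

Held, with the opening at 28.6 mm. Now over the stack.

```bash
python3 -m jog '[[0,0,0,0.08,-0.94,0,-1],[0,0,0,0.08,-0.94,0,-1],[0,0,0,0.08,-0.94,0,-1],[0,0,0,0.08,-0.94,0,-1],[0,0,0,0.08,-0.94,0,-1]]' | grep -E 'pos'
python3 -m jog '[[0,0,0,0.08,-0.94,0,-1],[0,0,0,0.08,-0.94,0,-1],[0,0,0,0.08,-0.94,0,-1],[0,0,0,0.08,-0.94,0,-1],[0,0,0,0.08,-0.94,0,-1]]' | grep -E 'pos'
python3 -m jog '[[0,0,0,0.08,-0.94,0,-1],[0,0,0,0.08,-0.94,0,-1],[0,0,0,0,0,0.7,-1],[0,0,0,0,0,0.6,-1],[0,0,0,0,0,0,-1]]'
python3 - <<'E'
from h import *
print(delta([.556,.093,.125]))
d=snap('wrist');
cv2.imwrite('pics/c9.png',d['img'][60:340,120:520,::-1])
E
```

```text
tool_pos: [0.5365, -0.1038, 0.1852]
tool_pos: [0.5484, 0.0369, 0.1852]
t: 44.12
tool_pos: [0.5521, 0.0914, 0.1449]
tool_rot: [3.141, -0.002, -0.011]
contact_force: [-0.3, -0.9, -0.6]
opening: 0.0285
grip_force: 29.7
[ 0.13315136 -0.05424561  0.66399289]
```

```bash
python3 -m jog '[[0,0,0,0.12,-0.05,0.3,-1],[0,0,0,0,0,0.2,-1],[0,0,0,0,0,0.12,-1],[0,0,0,0,0,0,-1]]'
python3 -m jog '[[0,0,0,0,0,0,1],[0,0,0,0,0,0,1],[0,0,0,0,0,0,1],[0,0,0,0,0,-0.5,1],[0,0,0,0,0,-1,1]]'| grep -E 'pos|force'
python3 -m jog '[[0,0,0,0,0,-1,1],[0,0,0,0,0,-1,1],[0,0,0,-0.5,0,-1,1],[0,0,0,-0.5,0,0,1],[0,0,0,0,0,0,1]]'| grep -E 'pos|force'
python3 - <<'E'
from h import *
d=snap('wrist');s=snap('side','s10.png');t=snap('top','t10.png')
o=status.get_obs();print(o['tool_pos'])
a=cv2.resize(d['img'][0:240,200:440,::-1],(400,400),interpolation=cv2.INTER_CUBIC)
b=cv2.resize(s['img'][130:250,240:360,::-1],(400,400),interpolation=cv2.INTER_CUBIC)
cv2.imwrite('pics/c10.png',np.hstack([a,b]))
E
```

```text
t: 44.68
tool_pos: [0.558, 0.0938, 0.1302]
tool_rot: [-3.142, 0.0, 0.001]
contact_force: [0.2, -0.3, 0.5]
opening: 0.0287
grip_force: 29.7
tool_pos: [0.5573, 0.0938, 0.1754]
contact_force: [-0.3, -1.0, -0.3]
grip_force: 0.0
tool_pos: [0.5273, 0.0939, 0.2653]
contact_force: [-0.2, 0.5, -0.8]
grip_force: 0.0
[0.5276433  0.09374235 0.2639353 ]
```

View pics/c10.png

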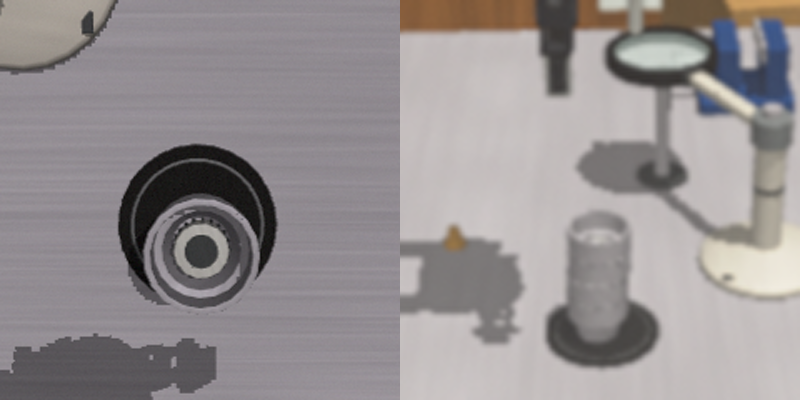

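The knob sits in the top cup, centred at crop (202,250), and the stack is upright in the middle of the pad. On to the dimmer.

```bash
python3 -m jog '[[0,0,0,0,1,0,1],[0,0,0,0,1,0,1],[0,0,0,0,1,0,1],[0,0,0,0,1,0,1],[0,0,0,0,1,0,1]]' | grep -E 'pos'
python3 -m jog '[[0,0,0,0,1,0,1],[0,0,0,0,1,0,1],[0,0,0,0,1,0,1],[0,0,0,0,1,0,1],[0,0,0,0,1,0,1]]' | grep -E 'pos'
python3 -m jog '[[0,0,0,0.1,1,0,1],[0,0,0,0.1,1,0,1],[0,0,0,0.1,1,0,1],[0,0,0,0.1,1,0,1],[0,0,0,0.1,1,0,1]]' | grep -E 'pos'
python3 -m jog '[[0,0,0,0,1,0,1],[0,0,0,0,0.3,0,1],[0,0,0,0,0,0,1]]' | grep -E 'pos'
python3 - <<'E'
from h import *
import pickle
d=snap('wrist','w11.png');pickle.dump(d,open('w11.pkl','wb'))
print(status.get_obs()['tool_pos'],d['C'])
g=cv2.cvtColor(d['img'],cv2.COLOR_RGB2GRAY)
m=(g[:255]<50).astype(np.uint8)
n,l,st,ce=cv2.connectedComponentsWithStats(m)
for s,c in zip(st[1:],ce[1:]):
    if s[4]>80:print(s,c.round(1))
print(proj(d,[[.545,-.397,.082]]), cv2.HoughCircles(g[:255],cv2.HOUGH_GRADIENT,1,30,param1=100,param2=15,minRadius=12,maxRadius=20))
E
```

```text
tool_pos: [0.5279, -0.0572, 0.2641]
tool_pos: [0.528, -0.2072, 0.264]
tool_pos: [0.5431, -0.3572, 0.2637]
tool_pos: [0.543, -0.3951, 0.2644]
[ 0.54319893 -0.39453259  0.26473176] [ 0.62021391 -0.39629425  0.4070437 ]
[  441     0   187   255 31134] [536.6 110.7]
[271  89  34  82 555] [286.1 129.7]
[307 162  26  26 535] [319.7 174.3]
[[320.21323698 174.27775548]] [[[319.5 174.5  13.4]
  [ 60.5  85.5  15. ]
  [ 70.5 170.5  15.2]
  [487.5 224.5  13.8]]]
```

Run:
```python
from h import *
import pickle
d=pickle.load(open('w11.pkl','rb'));S=snap('side')
gs=cv2.cvtColor(S['img'],cv2.COLOR_RGB2GRAY)[335:365,280:312]
H=cv2.HoughCircles(cv2.resize(gs,None,fx=4,fy=4),cv2.HOUGH_GRADIENT,1,40,param1=80,param2=12,minRadius=20,maxRadius=36);print(H)
x,y,_=H[0][0];sp=((x+.5)/4-.5+280,(y+.5)/4-.5+335)
b=tri(d,(319.7,174.3),S,sp);print(sp,'ball',b)
g=cv2.cvtColor(d['img'],cv2.COLOR_RGB2GRAY)
m=np.zeros_like(g);m[85:175,265:306]=g[85:175,265:306]<50
pts=cv2.findNonZero(m).reshape(-1,2)
lo=pts[pts[:,1]>=pts[:,1].max()-3].mean(0);hi=pts[pts[:,1]<=pts[:,1].min()+3].mean(0);print(lo,hi)
v=cv2.fitLine(pts,cv2.DIST_L2,0,.01,.01).ravel();print(v)
for z in(.026,.04):
  A=onz(d,*lo,z);B=onz(d,*hi,z);print(z,A,B,np.degrees(np.arctan2(*(B-A)[1::-1])),np.linalg.norm(B-A))
# box mask: gray darker than bench, right of quadrant
box=cv2.inRange(g,70,125);box[:60]=0;box[200:]=0;box[:,:285]=0;box[:,400:]=0
n,l,st,ce=cv2.connectedComponentsWithStats(box);i=1+np.argmax(st[1:,4]);print(st[i],cv2.minAreaRect(cv2.findNonZero((l==i).astype(np.uint8))))
```

```text
[[[ 64.5  55.5  28. ]
  [127.5  43.5  29.6]]]
(np.float32(295.75), np.float32(348.5)) ball [ 0.54633374 -0.39692047  0.08120705]
[301.45 168.1 ] [274.10526316  90.57894737]
[  0.34949553   0.93693805 286.3887     129.82509   ]
0.026 [ 0.53910222 -0.37620017  0.026     ] [ 0.62160917 -0.34892025  0.026     ] 18.2958410265293 0.08689988403736293
0.04 [ 0.54208236 -0.37693845  0.04      ] [ 0.62155791 -0.35066083  0.04      ] 18.295841026529335 0.08370707862323377
[ 285   77   57  107 2769] ((305.9000244140625, 131.69998168945312), (99.2955093383789, 56.288536071777344), 71.56504821777344)
```

```bash
python3 -m jog '[[0,0,0,0.08,0.08,0,1],[0,0,-1,0,0,0.9,1],[0,0,-1,0,0,0.9,1],[0,0,-1,0,0,0.9,1],[0,0,-0.8,0,0,0.9,1]]' | grep -E 'pos|rot'
python3 - <<'E'
from h import *
print(delta([.546,-.397,.0735]))
E
```

```text
tool_pos: [0.5459, -0.397, 0.157]
tool_rot: [3.097, 0.524, 0.001]
[ 8.77703672e-04 -3.81679148e-04  2.78333562e+00]
```

```bash
python3 -m jog '[[0,0,0,0,0,1,1],[0,0,0,0,0,1,1],[0,0,0,0,0,0.75,1],[0,0,0,0,0,0,1],[0,0,0,0,0,0,-1]]' 20 | grep -E 'pos|force'
python3 -m jog '[[0,0,0,0,0,0,-1],[0,0,0,0,0,0,-1],[0,0,0,0,0,0,-1],[0,0,0,0,0,0,-1],[0,0,0,0,0,0,-1]]'
python3 - <<'E'
from h import *
print(delta([.546,-.397,.0735]))
E
```

```text
tool_pos: [0.5463, -0.3981, 0.0764]
contact_force: [-0.3, -0.4, 0.4]
grip_force: 0.0
t: 50.3
tool_pos: [0.5442, -0.3962, 0.0757]
tool_rot: [-3.094, -0.518, 0.006]
contact_force: [-6.6, 6.0, 6.8]
opening: 0.0244
grip_force: 19.5
[0.04958855 0.04568397 0.07246486]
```

```bash
python3 -m jog '[[0,0,0,0.34,0,-0.21,-1],[0,0,0,0.37,0,-0.16,-1],[0,0,0,0.39,0,-0.095,-1],[0,0,0,0.4,0,-0.03,-1],[0,0,0,0,0,0,-1]]'
python3 - <<'E'
from h import *
S=snap('side','s12.png');T=snap('top','t12.png');print(status.get_obs()['tool_pos'])
E
```

```text
t: 50.92
tool_pos: [0.5881, -0.3808, 0.0898]
tool_rot: [-3.094, -0.519, 0.002]
contact_force: [-3.3, 5.7, 2.2]
opening: 0.0242
grip_force: 20.2
[ 0.58775536 -0.38092215  0.08975624]
```

```bash
python3 -m jog '[[0,0,0,0,0,0,1],[0,0,0,0,0,0,1],[0,0,0,0,0,0,1],[0,0,0,0,0,-0.6,1],[0,0,0,0,0,-1,1]]'| grep -E 'pos|force'
python3 -m jog '[[0,0,0,0,0,-1,1],[0,0,0,0,0,-1,1],[0,0,0,0,0,-1,1],[0,0,0,0,0,-1,1],[0,0,0,0,0,0,1]]'| grep -E 'pos|force'
python3 - <<'E'
from h import *
import pickle
d=snap('wrist','w13.png');T=snap('top','t13.png');S=snap('side','s13.png');pickle.dump((d,S,T),open('w13.pkl','wb'))
g=cv2.cvtColor(d['img'],cv2.COLOR_RGB2GRAY)
n,l,st,ce=cv2.connectedComponentsWithStats((g[:255]<50).astype(np.uint8))
for s,c in zip(st[1:],ce[1:]):
    if s[4]>80:print(s,c.round(1),onz(d,*c,.097).round(4))
print(proj(d,[[.588,-.381,.097]]))
gs=cv2.cvtColor(S['img'],cv2.COLOR_RGB2GRAY)
q=proj(S,[[.588,-.381,.097]])[0];x0,y0=(q-20).astype(int);print(q)
print(cv2.HoughCircles(cv2.resize(gs[y0:y0+40,x0:x0+40],None,fx=4,fy=4),cv2.HOUGH_GRADIENT,1,30,param1=80,param2=12,minRadius=20,maxRadius=36)/4.+[x0,y0,0])
E
```

```text
tool_pos: [0.5876, -0.3827, 0.138]
contact_force: [0.6, -0.7, 0.3]
grip_force: 0.0
tool_pos: [0.5895, -0.3842, 0.2634]
contact_force: [-1.5, 0.4, -0.1]
grip_force: 0.0
[  432    97   208   158 24676] [545.5 177.4] [ 0.6613 -0.5829  0.097 ]
[292 125   8  83 396] [294.6 166.5] [ 0.5958 -0.3609  0.097 ]
[300 169  28  35 629] [312.8 189.1] [ 0.5811 -0.3833  0.097 ]
[113 240  23  15 235] [123.5 246.8] [ 0.4666 -0.2276  0.097 ]
[[312.9010167  181.41972537]]
[315.69034893 335.47795643]
[[[323.875      344.125        8.02499962]
  [313.125      337.625        6.1500001 ]]]
```

Run:
```python
from h import *
import pickle
d,S,T=pickle.load(open('w13.pkl','rb'))
s=status.get_obs();R=cv2.Rodrigues(np.array(s['tool_rot'],float))[0];u=R[:2,0]
a=onz(d,296,124.7,.026);b=onz(d,296,208.3,.026);c=(a+b)/2;print(c,np.linalg.norm(a-b))
g=cv2.cvtColor(d['img'],cv2.COLOR_RGB2GRAY)
H=cv2.HoughCircles(cv2.resize(g[160:212,292:336],None,fx=4,fy=4),cv2.HOUGH_GRADIENT,1,30,param1=80,param2=12,minRadius=44,maxRadius=64)
for h in H[0][:3]:
  x,y=h[0]/4+292,h[1]/4+160
  p=onz(d,x,y,.097);e=(p-c)[:2]@u;print(x,y,h[2]/4,p,'along',e,'tilt',np.arcsin(e/.075))
print((g[165:212,296:332]<50).astype(int).sum(1))
print(status.get_obs()['t'])
```

```text
[ 0.57961065 -0.3632895   0.026     ] 0.09437564374038372
314.125 190.375 13.85 [ 0.58031971 -0.38478862  0.097     ] along -0.006327907129494157 tilt -0.08447251966821674
[ 2  2  2  2  3  3  2  4  6  7  7  8 15 17 20 23 24 26 27 27 27 26 27 28
 29 31 30 29 28 27 26 26 24 23 22 22 20 17 12  3  3  3  2  0  0  0  0]
52.425
```

The ball sits about 7 mm short of upright, near 0.62 rad. I'll re-grip and nudge it along.

Run:
```python
from h import *
print(delta([.5803,-.3848,.088]),status.get_obs()['tool_pos'])
```

```text
[-2.50367685e-01 -3.76705799e-03  5.62057549e+00] [ 0.58766497 -0.3826412   0.25660993]
```

```bash
python3 -m jog '[[0,0,0,-0.25,0,1,1],[0,0,0,0,0,1,1],[0,0,0,0,0,1,1],[0,0,0,0,0,1,1],[0,0,0,0,0,1,1]]' | grep -E 'pos|force'
python3 -m jog '[[0,0,0,0,0,0.62,1],[0,0,0,0,0,0,-1],[0,0,0,0,0,0,-1],[0,0,0,0,0,0,-1],[0,0,0,0,0,0,-1]]' 20 | grep -E 'pos|force'
python3 -m jog '[[0,0,0,0,0,0,-1],[0,0,0,0,0,0,-1],[0,0,0,0,0,0,-1]]'
python3 -m jog '[[0,0,0,0.1,0,0,-1],[0,0,0,0.1,0,0,-1],[0,0,0,0.07,0,0,-1],[0,0,0,0,0,0,-1],[0,0,0,0,0,0,-1]]'
python3 -m jog '[[0,0,0,0,0,0,1],[0,0,0,0,0,0,1],[0,0,0,0,0,0,1],[0,0,0,0,0,-0.6,1],[0,0,0,0,0,-1,1]]'| grep -E 'pos|force'
python3 -m jog '[[0,0,0,0,0,-1,1],[0,0,0,0,0,-1,1],[0,0,0,0,0,-1,1],[0,0,0,0,0,-1,1],[0,0,0,0,0,0,1]]'| grep -E 'pos|force'
cat > m.py <<'E'
from h import *
d=snap('wrist');s=status.get_obs();R=cv2.Rodrigues(np.array(s['tool_rot'],float))[0];u=R[:2,0]
g=cv2.cvtColor(d['img'],cv2.COLOR_RGB2GRAY)
n,l,st,ce=cv2.connectedComponentsWithStats((g[:255]<50).astype(np.uint8))
for q,c in zip(st[1:],ce[1:]):
    if q[4]>80:print(q,c.round(1))
b=proj(d,[.5803,-.3848,.097])[0];x0,y0=(b-26).astype(int)
for h in cv2.HoughCircles(cv2.resize(g[y0:y0+52,x0:x0+52],None,fx=4,fy=4),cv2.HOUGH_GRADIENT,1,30,param1=80,param2=12,minRadius=44,maxRadius=64)[0][:3]:
  p=onz(d,h[0]/4+x0,h[1]/4+y0,.097);print(h[0]/4+x0,h[1]/4+y0,h[2]/4,p,'along',(p[:2]-[.5796,-.3633])@u)
E
python3 m.py
```

```text
tool_pos: [0.5798, -0.3844, 0.1044]
contact_force: [0.8, 0.3, 0.3]
grip_force: 0.0
tool_pos: [0.5811, -0.3833, 0.0916]
contact_force: [-4.8, 9.2, 8.4]
grip_force: 19.6
t: 54.05
tool_pos: [0.5811, -0.3833, 0.0916]
tool_rot: [-3.094, -0.519, 0.001]
contact_force: [-4.5, 9.3, 8.0]
opening: 0.0243
grip_force: 19.5
t: 54.68
tool_pos: [0.5891, -0.3806, 0.0917]
tool_rot: [-3.094, -0.519, -0.0]
contact_force: [-3.9, 8.5, 8.9]
opening: 0.024
grip_force: 19.7
tool_pos: [0.5881, -0.3825, 0.1373]
contact_force: [0.4, -0.1, -0.2]
grip_force: 0.0
tool_pos: [0.5901, -0.384, 0.2627]
contact_force: [-0.5, -0.0, 0.2]
grip_force: 0.0
[  432    98   208   157 24615] [546.  177.9]
[292 126   8  82 395] [294.6 167. ]
[300 166  28  31 644] [313.  181.6]
[113 240  23  15 226] [123.2 247. ]
313.875 182.875 13.825 [ 0.58769358 -0.38203337  0.097     ] along 0.0015561850521433605
```

The ball is now about 1.5 mm past upright (about 0.72 rad), well within limits, and the arm is clear of everything. Handing in.

```bash
python3 -c "
from station import finish_job
print(finish_job())"
```

```text
the job is handed in; nothing more can be done
None
```

I handed the job in after about 56 s of the 210 s. By my measurements the lens is over the parking post (about 3 mm off), the four cups are nested upright on the pad with the knob in the top one, the dimmer stands at about 0.72 rad, and the tachometer was not touched. The hand-in gave no verdict.

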